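# Seat a glazed tile in the reading stand with the lifter

### The job

Take the flat lifter by its wooden handle and carry the freshly glazed test tile lying on it, kept level and never touched by the gripper, to the grey reading stand; lower it there onto the entry end of the two rails, short of the guides. Push the tile with the lifter along the channel until it meets the black depth stop, wherever that is set, and bed it there with a steady push of about 7 N on top of the drag for half a second; more than 10 N on the stop would chip the tile. Then draw the blade straight back out from under the tile, leaving the tile flat on the rails and touching the stop, stand the lifter upright on the bench away from the stand, and leave the two small jars where they are.

Things in the scene. Friction and masses are not known exactly. Their poses are not given: they have to be found in the camera images.
- lifter: steel lifter, upright wooden handle, 250 g. Origin: on its underside, below the handle's middle; x along the blade to its tip, z up. Blade 36 mm wide, 4 mm thick, x = -28 to +94 mm. Heel: slippery white post with cross bar 64 mm wide, front faces at x = +30 mm, bar 11 to 16 mm above the underside; it pushes the tile's rear edge. Starts flat on the bench, blade pointing away from the robot
- lifter_grip (a point): where to grip the lifter: middle of its handle, 78 mm above its underside; axes as the lifter's. The handle is 16 mm thick along x and 26 mm wide along y, straight from 16 to 101 mm above the underside; fingers close along x, across the 16 mm. A 90 N grip holds it firmly
- tile: white square glazed tile with colour strokes, 70 x 70 mm, 8 mm thick, 90 g (varies by 30 %). Origin: centre of its underside, z up. Starts on the lifter's blade, parallel to it within 0.07 rad, its centre 68 to 69.5 mm ahead of the lifter's origin and up to 3 mm to the side; it overhangs the blade at both sides and at the tip
- stand: fixed stand; grey base 200 (x) by 150 mm (y), 6 mm thick. Origin: centre of the underside; x is the way the tile is pushed in, away from the robot. Two steel rails along the whole length, tops 34 mm above the bench, inner faces at y = +-25 mm, outer at +-33 mm. Between them, up to the stop, is only the base: blade and handle foot pass there, the heel's bar passes above the rails
- entry (a point): point between the rails at rail-top height, 62 mm before the stand's centre; axes as the stand's. A tile set on the rails with its centre here is still clear of the guides. With the blade's top 1 to 4 mm below the rail tops the tile rests on the rails alone and the heel's bar still pushes it; held there the blade can be drawn straight back
- fence (a point): fixed steel guide on the stand's +y side, 52 mm high; this point is on its face, 36 mm from the stand's middle line. The face runs from stand x = +3 to +98 mm; a lead-in flares from (x -22, y +50) to (x +3, y +36). A seated tile touches it: tile centre at stand y = +1 mm
- roller (a point): white sprung roller on the stand's -y side, 32 mm wide, turning on an upright axis, 36 to 52 mm above the bench; this point is where it reaches in farthest: stand x = +38, y = -30 mm at rest. It yields 4 mm and presses the tile on the fence with about 4 N (0.6 N/mm), so the tile drags with 2 to 5 N; it would also hold up a tile brought in above the rails
- stop_unit: depth stop at the far end of the stand, fixed: a dark rear plate (origin: middle of its foot, on the base, 97 mm beyond the stand's centre; axes as the stand's) with a black carriage, 46 mm wide, 64 mm high (brass thumb screw 77 mm), locked on two rods before it. The carriage is set differently each time and its place is not measured: see point stop_far
- stop_far (a point): the farthest place, on the middle line 38 mm above the bench, where the resting face of the carriage's black sprung rubber pad can be (73 mm beyond the stand's centre); the nearest is 26 mm before it (47 mm). Find it by feel or by eye. The pad, 30 x 6 mm, yields at 4 N/mm for 5 mm, then is hard; let go, it pushes the tile up to 2 mm back until the drag holds it
- blue_jar: small glass jar with blue powder and grey lid, 50 mm wide, 52 mm high, bystander on the right bench; origin at the centre of its underside
- pink_jar: small glass jar with pink powder and white lid, 46 mm wide, 58 mm high, bystander on the left bench; origin at the centre of its underside
There are look-alikes about, which are no part of the job. What is shaped like the tile but turquoise is not meant.

How it is judged:
By the outcome, as a careful person would: the job done as asked, in the order asked, and still so for the second after the job is handed in, with the robot touching nothing.
It also fails if it takes over 72 s, if anything falls off the work surface, if the arm or the gripper's body presses on something with over 40 N, if the wrist force passes 120 N, or if a joint passes its speed limit or range.

### The arm

A 7-joint arm with a two-finger parallel gripper is mounted at the origin on a cart in front of the work surface, level with it; the furniture and walls round the work are solid. World frame = base frame: x ahead of the robot, y to its left, z up, the work surface at z = 0. Lengths are in m, angles in rad, forces in N, time in s.
With the tool pointing down it reaches from about 0.4 to 0.85 m from the base axis. Payload 10.4 kg.
Tool frame: the origin (TCP) lies between the finger pads; the fingertips stand 19 mm ahead of it and the grasp point (between the pads) is the TCP; z points along the fingers, y is the line along which they close (so a half turn about z gives the same grasp; the last joint's range is limited). The gripper opens to 87 mm and grips with 3 to 60 N. Pads are 19 mm wide; open, the fingers measure 117 mm over their backs; the gripper's body (75 mm by 190 mm) begins 51 mm behind the grasp point.
Start: joints at [1.297, 0.332, -0.065, 1.46, 0.022, 1.35, -0.088], TCP at [0.155, -0.605, 0.242] pointing down, gripper open.
Joint ranges: [-2.6, 2.6], [-0.5, 2.12], [-1.47, 1.34], [0.16, 2.42], [-1.27, 4.41], [0.06, 2.06], [-2.6, 2.6]. Speed limits (rad/s): [2.22, 2.22, 2.79, 2.79, 3.14, 3.14, 3.14].

### API

Orientations are given as a unit quaternion [w, x, y, z].
In Python, from rig import env gives the robot as it stands. Calls block until the motion is done:
- env.movep(position, orientation): joint-space move of the TCP to a pose.
- env.line_to(position, v=0.15, attitude=None): straight line of the TCP; attitude=None keeps the orientation; v is the mean speed in m/s.
- env.goto_joints(angles): joint-space move.
- env.grip(opening, effort=None): finger opening in m; effort is the grip in N (None keeps the last); returns when the fingers have stopped.
- env.hold(seconds).
- env.solve_ik(position, orientation): joint angles nearest the present ones, or None.
- env.sense(): the state.
- env.get_image(name): name is "scene" or "top" or "wrist"; returns a dict with "image" (384x512x3 uint8, blue, green, red), "mtx" (3x3 intrinsics, pixels), "extrinsics" (4x4, takes a point from world to camera coordinates); the wrist camera has in their place "tool_from_camera" (4x4, takes a point from camera to tool coordinates, whose origin is the TCP and whose axes are the flange's). Camera axes: x right, y down, z forward; pixel columns grow to the right and rows downward; lengths in m; the calibration is good to about 2 mm. A picture is of the moment at which its call begins: read the wrist's pose just before it. There is no depth.
A pose or a line that the arm cannot do raises env.IKError and nothing moves.
- env.sign_off(): hands the job in; it is judged then, once.
Trained networks look in the newest picture that a camera, given by its name, has taken for a name from the list of things; names that differ only in an ending like _2 or _b are one class to them, and where a whole thing is asked for, a point or a joint stands for the part that bears it (a point fixed in the world has none). Each returns a list of dicts, best first, with "conf" (0 to 1); they miss things now and then, are a little off and sometimes report something else, mostly with a low value. They report only what shows in the picture. A call takes as long as a camera call. They do not tell look-alikes from the thing itself.
- env.outline_of(target, camera): "mask" (384x512 bool, what is visible of it).
- env.pinpoint(target, camera): "centre" ([x, y, z] in m, in world coordinates, good to about 4 mm: a listed point, or the origin of a listed thing).
The state is a dict: "time": time; "joints": joint angles; "joint_vel": joint speeds; "effort": joint torques, N m; "ee_pos": TCP position; "eef_rot": TCP orientation; "wrist_force": force on the tool from outside, world axes, zero at the start; "moment": the same for the moment, N m; "gripper_width": finger opening in m; "grip_force": force on a finger pad.
Only numpy, scipy, OpenCV 4.12 (cv2) and the standard library are available. Lean on these libraries where they do the work, as an engineer would, in place of code of your own. Each camera call takes 0.05 s, during which the arm holds its last target. There are 200 camera calls.

## Working session

There is one attempt and no reset: what is moved stays moved. The work goes in short steps, each a Python script; the robot and the scene stay as the last script left them, time stands still between calls to the robot, and variables do not carry over. Pictures are saved under pics/ and viewed, at most 10 in all, crops included, and the job is handed in when it is done.

```bash
ls; mkdir -p pics
python3 - <<'E'
from rig import env
import cv2,numpy as np
s=env.sense(); print(s)
ims=[]
for c in ("scene","top"):
    d=env.get_image(c); cv2.imwrite(f"pics/{c}0.png",d["image"]); print(c,d["mtx"].tolist(),np.round(d["extrinsics"],4).tolist())
    for t in ["lifter","lifter_grip","tile","stand","entry","fence","roller","stop_unit","stop_far","blue_jar","pink_jar"]:
        print(t,[(np.round(r["centre"],4).tolist(),round(r["conf"],2)) for r in env.pinpoint(t,c)][:3])
E
```

```text
pics
{'time': 0.0, 'joints': array([ 1.29738029,  0.33287504, -0.0647446 ,  1.46093805,  0.02157998,
        1.34985723, -0.08850533]), 'joint_vel': array([-2.59248651e-05, -3.42084846e-04,  1.08164163e-03,  4.28114750e-05,
       -2.85075245e-04, -6.95970368e-04,  1.15803757e-04]), 'effort': array([-6.59623911e-04, -6.23258972e+01,  2.50472955e-02, -3.89903104e+01,
       -6.12709089e-02,  3.97043838e-02,  1.28884353e-04]), 'ee_pos': array([ 0.15506402, -0.60510006,  0.24075359]), 'eef_rot': array([-6.84221334e-04,  9.92143141e-01,  1.25105993e-01, -1.00532197e-04]), 'wrist_force': array([-0.11584938, -0.52816396,  0.04778918]), 'moment': array([ 0.02474163, -0.01317199, -0.04744638]), 'grip_force': 0.0, 'gripper_width': 0.08713437810108694}
scene [[498.41208838483027, 0.0, 259.3798849870344], [0.0, 498.41208838483027, 186.98259626313566], [0.0, 0.0, 1.0]] [[-0.5907, -0.8068, -0.0093, 0.2674], [-0.6199, 0.4611, -0.6349, 0.4498], [0.5165, -0.3693, -0.7726, 1.5309], [0.0, 0.0, 0.0, 1.0]]
lifter [([0.425, -0.262, -0.0023], 0.71)]
lifter_grip [([0.3984, 0.3547, -0.0002], 0.65), ([0.429,
[... 737 characters left out ...]
1147, -0.0133, -0.9933, 1.2942], [0.0, 0.0, 0.0, 1.0]]
lifter [([0.4223, -0.2605, -0.0003], 0.77)]
lifter_grip [([0.4236, -0.2611, 0.078], 0.76)]
tile [([0.4123, -0.4225, -0.0027], 0.91), ([0.6924, 0.2076, 0.0038], 0.65), ([0.4832, -0.2914, 0.0047], 0.64)]
stand [([0.6069, 0.1666, 0.0006], 0.71)]
entry [([0.5514, 0.1432, 0.0338], 0.96), ([0.6947, 0.2085, 0.0076], 0.46), ([0.6222, 0.2125, 0.0412], 0.25)]
fence [([0.6198, 0.2118, 0.0418], 0.63)]
roller [([0.6538, 0.1563, 0.0403], 0.66), ([0.4244, -0.2627, 0.0793], 0.37)]
stop_unit [([0.694, 0.2094, 0.0056], 0.64)]
stop_far [([0.6739, 0.1979, 0.0369], 0.81)]
blue_jar [([0.5041, -0.5059, 0.0022], 0.8)]
pink_jar [([0.394, 0.3522, -0.0007], 0.82)]
```

Run:
```python
import cv2,numpy as np
t=cv2.imread("pics/top0.png");s=cv2.imread("pics/scene0.png")
cv2.imwrite("pics/t1.png",cv2.resize(t,(800,600),interpolation=cv2.INTER_CUBIC))
cv2.imwrite("pics/s1.png",cv2.resize(s,(800,600),interpolation=cv2.INTER_CUBIC))
```

```text
(no output)
```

View pics/t1.png

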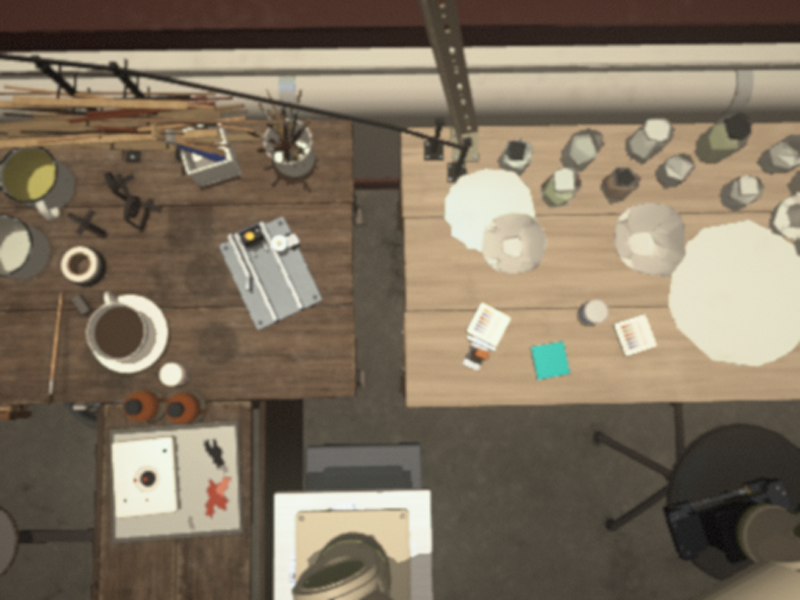

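View pics/s1.png

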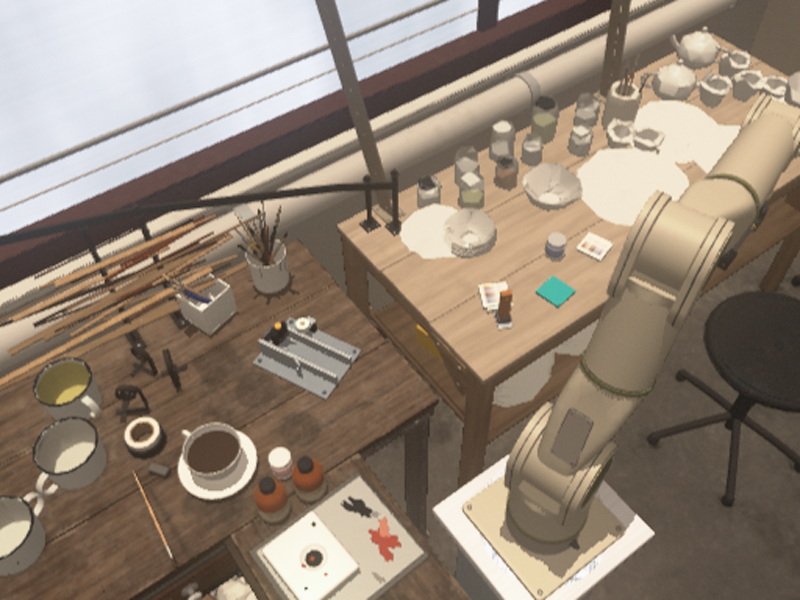

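The top view shows the lifter (orange handle at about 480,353) with the striped tile at (488,325). It points at the right bench's bowl. The stand is at (270,270) on the left bench, with the stop's dark block and brass screw at (250,236). The turquoise decoy is at (550,360), and another striped tile look-alike is at (635,335). Next I move above the lifter and take a close look.

```bash
cat > h.py <<'E'
from rig import env
import numpy as np, cv2
from scipy.spatial.transform import Rotation as R
def quat(psi): a=(psi+np.pi/2)/2; return np.array([0,np.cos(a),np.sin(a),0])
def wrist(name=None):
    s=env.sense(); d=env.get_image("wrist")
    if name: cv2.imwrite(f"pics/{name}.png",d["image"])
    q=s["eef_rot"]; T=np.eye(4); T[:3,:3]=R.from_quat([*q[1:],q[0]]).as_matrix(); T[:3,3]=s["ee_pos"]
    return d["image"],d["mtx"],T@d["tool_from_camera"]   # world_from_camera
def ray(px,K,W,z):
    px=np.atleast_2d(px).astype(float); r=np.c_[px,np.ones(len(px))]@np.linalg.inv(K).T@W[:3,:3].T
    return W[:3,3]+r*((z-W[2,3])/r[:,2])[:,None]
def proj(P,K,W):
    c=np.linalg.inv(W)@np.r_[P,1]; p=K@c[:3]; return p[:2]/p[2]
def pins(ts,cam="wrist"):
    for t in ts: print(t,[(np.round(r["centre"],4).tolist(),round(r["conf"],2)) for r in env.pinpoint(t,cam)][:3])
def tilepose(K,W,z):
    for r in env.outline_of("tile","wrist")[:3]:
        m=r["mask"].astype(np.uint8); c=max(cv2.findContours(m,0,2)[0],key=cv2.contourArea)[:,0,:]
        P=ray(c,K,W,z)[:,:2]; (cx,cy),sz,an=cv2.minAreaRect((P*1000).astype(np.float32))
        print("tile mask",round(r["conf"],2),np.round([cx,cy],1),np.round(sz,1),round(np.radians(an),3))
E
python3 - <<'E'
from h import *
for psi in (-0.43,np.pi-0.43): print("L",psi,np.round(env.solve_ik([.423,-.261,.2],quat(psi)),2) if env.solve_ik([.423,-.261,.2],quat(psi)) is not None else None)
for psi in (0.447,np.pi+.447,.447-np.pi):
  j=env.solve_ik([.55-.065*.9,.1415-.065*.43,.15],quat(psi)); print("S",psi,None if j is None else np.round(j,2))
env.movep([.423,-.261,.26],quat(-.43)); print(env.sense()["time"])
I,K,W=wrist("w1"); print(np.round(W,3).tolist(),K[0].tolist())
pins(["lifter","lifter_grip","tile"]); tilepose(K,W,.012)
E
```

```text
L -0.43 [ 0.93  0.11 -0.49  1.83  0.06  1.22 -0.01]
L 2.711592653589793 None
S 0.447 [ 0.68  0.34 -1.14  1.85  0.34  1.17 -0.13]
S 3.588592653589793 None
S -2.694592653589793 None
2.8083
[[0.908, -0.404, -0.111, 0.452], [-0.419, -0.876, -0.24, -0.196], [-0.001, 0.264, -0.964, 0.403], [0.0, 0.0, 0.0, 1.0]] [297.0454752650934, 0.0, 257.23136459120474]
lifter [([0.4257, -0.2625, 0.0008], 0.65)]
lifter_grip [([0.4251, -0.2601, 0.0786], 0.75)]
tile [([0.4873, -0.2929, 0.0033], 0.91), ([0.4074, -0.4221, 0.0018], 0.9)]
tile mask 0.85 [ 486.6 -288.5] [70.4 70.4] 1.063
tile mask 0.83 [ 424.4 -381. ] [23.3 51.9] 1.138
```

View pics/w1.png

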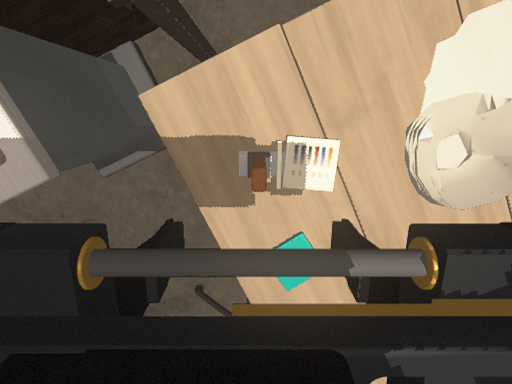

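The wrist view shows the handle top at (259,160), the heel bar near (280,163) and the tile with strokes at (313,163). The image x axis is my assumed blade direction, and the tile looks turned a few degrees from it. I'll zoom in to read the lifter's yaw.

Run:
```python
import cv2
i=cv2.imread("pics/w1.png")[125:205,230:350]; cv2.imwrite("pics/w1c.png",cv2.resize(i,(780,520),interpolation=cv2.INTER_CUBIC))
```

```text
(no output)
```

View pics/w1c.png

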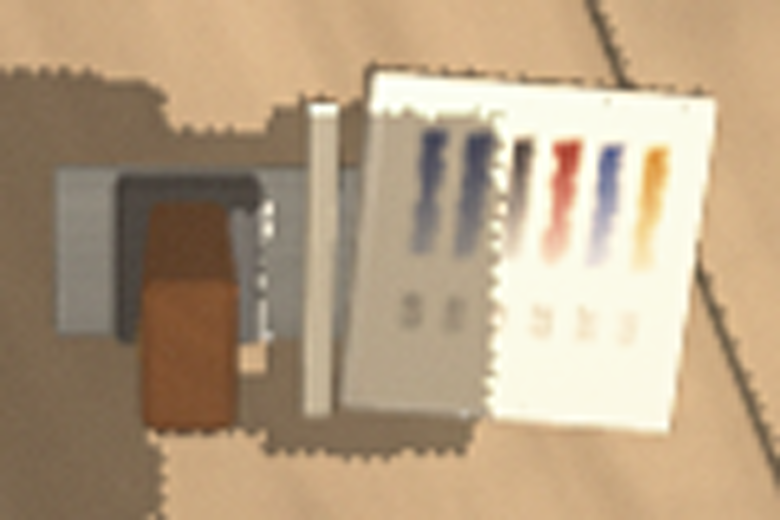

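Run:
```python
from h import *
I,K,W=wrist()
f=lambda u,v:(230+u/6.5,125+v/6.5)
P=ray([f(55,168),f(55,335),f(355,168),f(340,335)],K,W,.004)[:,:2]; print(np.round(P*1000,1), np.linalg.norm(P[0]-P[1]))
B=ray([f(322,102),f(318,415)],K,W,.016)[:,:2]; print("bar",np.round(B*1000,1),np.linalg.norm(B[0]-B[1]))
d=P[2]-P[0]; e=P[3]-P[1]; psi=np.mean([np.arctan2(d[1],d[0]),np.arctan2(e[1],e[0])]); n=B[0]-B[1]; print("yaw",psi,np.arctan2(n[1],n[0])-np.pi/2)
u=np.array([np.cos(-.432),np.sin(-.432)]); o=(P[0]+P[1])/2+.028*u; print("origin",o, "from bar", B.mean(0)-.0275*u)
env.line_to([*o,.13],v=.12,attitude=quat(-.432)); env.line_to([*o,.063],v=.06)
env.grip(.012,60); s=env.sense(); print(s["time"],s["gripper_width"],s["grip_force"],s["ee_pos"],s["wrist_force"])
```

```text
[[ 406.6 -233.1]
 [ 391.3 -265. ]
 [ 462.9 -259. ]
 [ 446.1 -290.2]] 0.03536151816950783
bar [[ 461.9 -242.3]
 [ 435.3 -301. ]] 0.06441794158676234
yaw -0.4308971677384823 -0.42409422321407675
origin [ 0.42433177 -0.26074127] from bar [ 0.42362702 -0.26012712]
6.7833 0.01566951717097027 59.99349821358919 [ 0.42445453 -0.26079957  0.06305524] [ 0.46076979 -0.42023276 -0.56180627]
```

Run:
```python
from h import *
p=env.sense()["ee_pos"]
env.line_to([p[0],p[1],.085],v=.03); env.hold(.2); print(env.sense()["wrist_force"],env.sense()["gripper_width"])
env.line_to([p[0],p[1],.20],v=.1)
u=np.array([np.cos(.447),np.sin(.447)]); t=np.array([.5513,.1415])-.1*u
env.line_to([*t,.20],v=.12,attitude=quat(.447)); env.hold(.2)
s=env.sense(); print(s["time"],s["ee_pos"],s["wrist_force"],s["joints"])
I,K,W=wrist("w2"); pins(["lifter","tile","entry","fence","roller","stand","stop_unit","stop_far"])
tilepose(K,W,.2-.063+.012)
```

```text
[-0.65253902 -0.26343238 -2.74664834] 0.016115063809796083
12.525 [0.4611105  0.09812288 0.20000486] [-0.27082888  0.47604476 -3.28577604] [ 0.54117797  0.08834909 -0.87311079  1.87034576  0.07231647  1.21530279
  0.09149903]
lifter [([0.462, 0.0958, 0.136], 0.74)]
tile [([0.5229, 0.1255, 0.1425], 0.89)]
entry []
fence [([0.6196, 0.2119, 0.0411], 0.75)]
roller [([0.6536, 0.1567, 0.0444], 0.83), ([0.4604, 0.0964, 0.1341], 0.39)]
stand [([0.6038, 0.1649, -0.0042], 0.58)]
stop_unit [([0.6925, 0.2133, 0.0047], 0.75)]
stop_far [([0.6731, 0.1941, 0.0395], 0.8)]
tile mask 0.83 [517.3 141.2] [71.4 46.9] 0.35
```

View pics/w2.png

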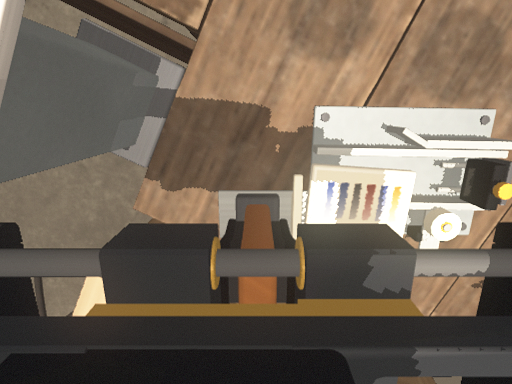

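The tile lies level on the blade at (358,195). The stand's +y base edge runs from (314,106) to (495,111), the fence flare is at (400,135), the stop's black carriage at (483,183) and the roller at (443,227). I fit the stand's pose from the pinpoints and check it against that base edge.

Run:
```python
from h import *
obs=[((-62,0),(551.2,139.9)),((-62,0),(551.4,143.2)),((38,-30),(652.6,161.5)),((38,-30),(653.8,156.3)),((38,-30),(653.6,156.7)),
((97,0),(692.7,210.4)),((97,0),(694,209.4)),((97,0),(692.5,213.3)),((73,0),(672.9,197.6)),((73,0),(673.9,197.9)),((73,0),(673.1,194.1)),((0,0),(606.9,166.6)),((0,0),(603.8,164.9))]
a=np.array([o[0] for o in obs],float);b=np.array([o[1] for o in obs])
ac=a-a.mean(0);bc=b-b.mean(0); th=np.arctan2((ac[:,0]*bc[:,1]-ac[:,1]*bc[:,0]).sum(),(ac*bc).sum())
M=np.array([[np.cos(th),-np.sin(th)],[np.sin(th),np.cos(th)]]); c=b.mean(0)-M@a.mean(0)
print("stand",c,th); print(np.round((b-c)@M-a,1).tolist()); print("fence in stand",(np.array([619.7,211.7])-c)@M)
I,K,W=wrist()
loc=lambda px,z:np.round((ray(px,K,W,z)[:,:2]*1000-c)@M,1).tolist()
print("corners",loc([(314,106),(495,111)],.006),"holes",loc([(324,117),(485,119)],.006))
g=cv2.cvtColor(I,6).astype(int)
print("rail +y outer/inner", loc([(316,149),(316,153),(460,151),(460,156)],.034), "pad side", loc([(461,186)],.064))
cv2.imwrite("pics/w2c.png",cv2.resize(I[95:255,290:512],(800,577),interpolation=cv2.INTER_CUBIC))
```

```text
stand [606.37262498 167.38648339] 0.44863766702871943
[[0.4, -0.8], [2.0, 2.1], [1.1, 4.6], [-0.1, -0.6], [-0.1, -0.1], [-0.6, 1.3], [0.2, -0.2], [0.5, 4.0], [0.0, -1.6], [1.1, -1.8], [-1.3, -4.9], [0.1, -0.9], [-3.4, -1.1]]
fence in stand [31.22895722 34.14760475]
corners [[-99.0, 77.9], [100.0, 72.4]] holes [[-87.3, 66.2], [90.7, 63.9]]
rail +y outer/inner [[-99.9, 34.6], [-99.7, 30.4], [50.3, 32.3], [51.2, 27.1]] pad side [[36.9, 2.3]]
```

View pics/w2c.png

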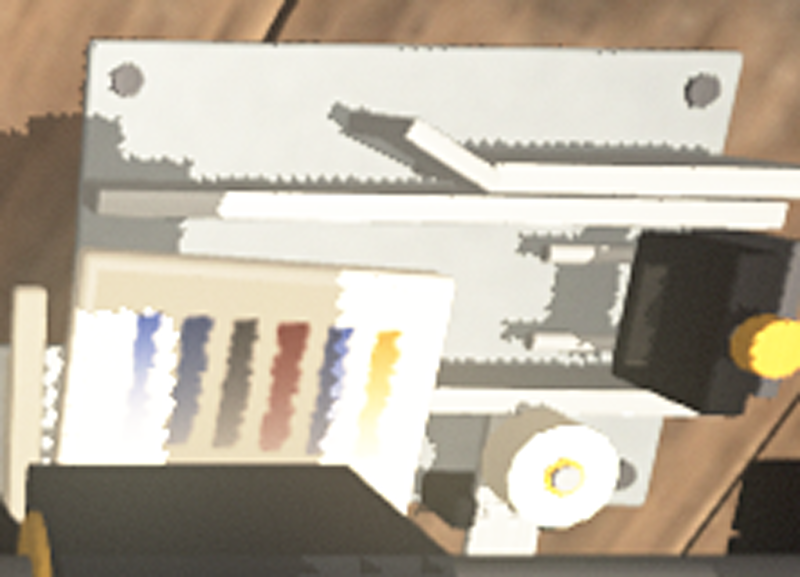

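The crop shows the base's +y edge from (92,40) to (740,53), the +y rail top from (98,190) to (788,202), the carriage face at about x = 615 to 640 and the tile's far edge at (450,275). The rails slope slightly against the image axis, so I recompute the yaw from the edges.

Run:
```python
from h import *
I,K,W=wrist(); k=800/222
f=lambda u,v:(290+u/k-.36,95+v/k-.36)
for n,a,b,z in [("base+y",(92,40),(740,53),.006),("rail out",(98,190),(788,202),.034),("rail in",(98,213),(785,227),.034),("-y rail inner",(440,387),(660,392),.034),("fence face",(495,190),(800,197),.052),("holes",(127,80),(702,91),.006)]:
    P=ray([f(*a),f(*b)],K,W,z)[:,:2]; d=P[1]-P[0]; th=np.arctan2(d[1],d[0])
    m=np.array([-np.sin(.43),np.cos(.43)]); print(n,"yaw",round(th,4),"len",round(np.linalg.norm(d)*1e3,1),"lat",np.round((P-[.60637,.16739])@m*1000,1))
env.get_image("top")
for r in env.outline_of("stand","top")[:1]:
    d=env.get_image("top"); Wt=np.linalg.inv(d["extrinsics"]); c=max(cv2.findContours(r["mask"].astype(np.uint8),0,2)[0],key=cv2.contourArea)[:,0,:]
    P=ray(c,d["mtx"],Wt,.006)[:,:2]*1000; print(cv2.minAreaRect(P.astype(np.float32)))
```

```text
base+y yaw 0.4281 len 197.3 lat [76.3 76. ]
rail out yaw 0.4301 len 199.7 lat [34.4 34.4]
rail in yaw 0.427 len 200.1 lat [27.8 27.2]
-y rail inner yaw 0.4237 len 67.0 lat [-23.2 -23.7]
fence face yaw 0.4246 len 83.3 lat [38.4 38. ]
holes yaw 0.4289 len 176.7 lat [64.7 64.5]
((612.4154052734375, 170.0357666015625), (211.26812744140625, 155.069580078125), 24.823041915893555)
```

The yaw is 0.428 and the lateral shift about +1.6 mm, consistent across all the edges. Lowering onto the entry next.

```bash
cat >> h.py <<'E'
TH=.428; U=np.array([np.cos(TH),np.sin(TH)]); N=np.array([-U[1],U[0]]); C=np.array([.6057,.1688])
S=lambda x,y=.001: C+x*U+y*N          # stand -> world xy
def to(x,z,v,y=.001): env.line_to([*S(x,y),z],v=v,attitude=quat(TH))
def st(n=8):
    f=[];
    for _ in range(n): f.append(env.sense()["wrist_force"]); env.hold(.01)
    s=env.sense(); f=np.mean(f,0); return s["time"],(s["ee_pos"][:2]-C)@U*1e3,(s["ee_pos"][:2]-C)@N*1e3,s["ee_pos"][2]*1e3,f[:2]@U,f[:2]@N,f[2]
pr=lambda n,t: print(n,np.round(t,2).tolist())
E
python3 - <<'E'
from h import *
to(-.1304,.2,.06); to(-.1304,.115,.08); env.hold(.2); pr("hover",st())
to(-.1304,.0905,.03); env.hold(.2); pr("down",st()); print(env.sense()["eef_rot"],quat(TH))
I,K,W=wrist("w3"); pins(["tile","lifter","entry"]); tilepose(K,W,.042)
env.get_image("top"); pins(["tile","lifter"],"top")
cv2.imwrite("pics/w3c.png",cv2.resize(I[80:320,212:512],(750,600),interpolation=cv2.INTER_CUBIC))
E
```

```text
hover [15.42, -130.28, 0.89, 115.24, -0.05, 0.28, -3.08]
down [16.66, -130.33, 0.96, 90.62, 0.09, 0.06, -2.63]
[1.18410201e-04 5.40817128e-01 8.41140189e-01 5.80436227e-05] [0.         0.54080864 0.84114566 0.        ]
tile [([0.5508, 0.1433, 0.0346], 0.95)]
lifter [([0.486, 0.1125, 0.0256], 0.82)]
entry []
tile mask 0.8 [543.3 156.8] [71.6 47.6] 0.364
tile [([0.4104, -0.4236, 0.0019], 0.93), ([0.5453, 0.1468, 0.0353], 0.64)]
lifter []
```

View pics/w3c.png

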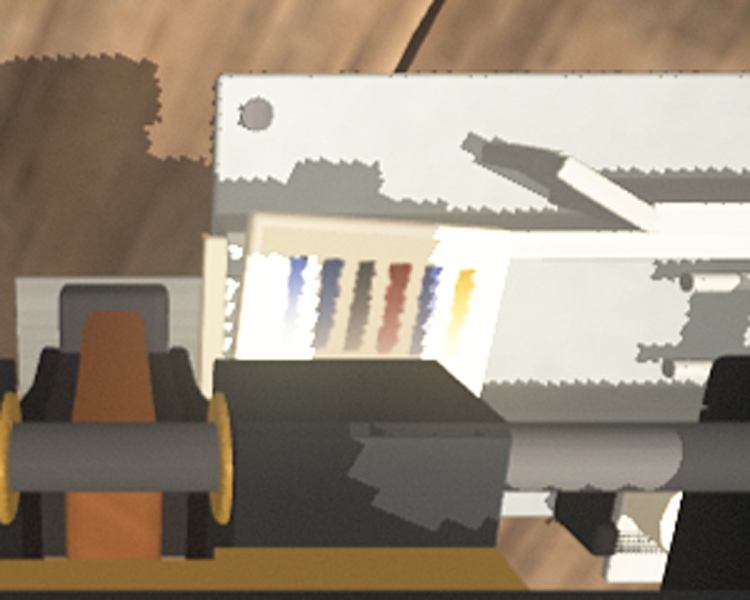

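The tile sits on the rails at (370,300), clear of the fence flare at (470,140), with the heel bar behind it at (213,300). Next I push to just before the nearest possible stop and log the drag.

Run:
```python
from h import *
Z=.0902
to(-.1304,Z,.01); b=st(); pr("base",b)
for x in (-.115,-.09,-.075,-.068,-.064):
    to(x,Z,.03); pr(x,st(5))
for i in range(6):
    x+=.0015; to(x,Z,.02); pr(round(x,4),st(4))
```

```text
base [17.38, -130.42, 1.01, 90.18, -0.34, -0.26, -2.46]
-0.115 [18.08, -115.03, 1.07, 90.14, -0.04, 0.33, -2.88]
-0.09 [19.11, -90.05, 1.02, 90.24, 0.37, 0.11, -2.43]
-0.075 [19.8, -75.03, 1.08, 90.15, -0.2, 0.19, -2.03]
-0.068 [20.23, -67.92, 1.04, 90.13, -0.74, 0.14, -2.76]
-0.064 [20.55, -63.95, 0.95, 90.14, -1.72, -0.35, -2.72]
-0.0625 [20.83, -62.53, 0.94, 90.15, -2.58, -0.11, -3.04]
-0.061 [21.12, -60.9, 0.99, 90.22, -2.53, -0.09, -2.66]
-0.0595 [21.4, -59.31, 1.07, 90.23, -2.03, 0.2, -2.73]
-0.058 [21.68, -57.8, 1.06, 90.27, -2.0, 0.04, -2.64]
-0.0565 [21.97, -56.33, 1.02, 90.22, -1.93, 0.38, -2.88]
-0.055 [22.25, -54.86, 1.06, 90.22, -1.72, -0.23, -2.92]
```

Run:
```python
from h import *
Z=.0902; x=-.055; D=[-1.9]*3
while x<-.022:
    x+=.0006; to(x,Z,.02); t=st(5); f=t[4]; d=np.mean(D[-8:]) 
    pr(round(x,4),t[:2]+t[4:]);
    if f-d<-1.6: break
    D.append(f)
d=np.mean(D[3:] if len(D)>6 else D); print("contact",x,"drag",d)
for i in range(14):
    t=st(8); g=d-t[4]; pr("push",(x*1e3,t[1],g))
    if g>6.6: break
    x+=float(np.clip((7-g)/4*.7,.15,.4))*1e-3; to(x,Z,.01)
for _ in range(3): env.hold(.2); t=st(8); pr("hold",(t[0],t[1],d-t[4],t[6]))
print(x)
```

```text
-0.0544 [22.54, -54.39, -1.81, -0.07, -2.88]
-0.0538 [22.83, -53.78, -2.1, -0.04, -2.69]
-0.0532 [23.12, -53.15, -2.12, 0.14, -2.72]
-0.0526 [23.42, -52.52, -1.98, 0.03, -2.6]
-0.052 [23.71, -51.95, -2.32, 0.34, -2.75]
-0.0514 [24.0, -51.33, -2.32, 0.53, -2.86]
-0.0508 [24.29, -50.77, -2.07, 0.2, -2.45]
-0.0502 [24.58, -50.12, -2.34, 0.33, -2.68]
-0.0496 [24.88, -49.56, -2.15, 0.0, -2.93]
-0.049 [25.17, -48.96, -1.77, 0.32, -2.89]
-0.0484 [25.46, -48.34, -1.87, 0.16, -2.76]
-0.0478 [25.75, -47.75, -1.9, 0.56, -2.67]
-0.0472 [26.04, -47.13, -1.8, 0.16, -2.71]
-0.0466 [26.33, -46.56, -2.09, 0.4, -2.63]
-0.046 [26.62, -45.96, -1.87, 0.34, -2.96]
-0.0454 [26.92, -45.34, -1.98, 0.12, -2.79]
-0.0448 [27.21, -44.79, -2.05, 0.36, -2.75]
-0.0442 [27.5, -44.13, -1.79, 0.99, -2.69]
-0.0436 [27.79, -43.55, -1.7, 0.44, -2.76]
-0.043 [28.08, -42.99, -2.39, 0.32, -2.81]
-0.0424 [28.38, -42.58, -3.77, 0.73, -2.25]
contact -0.04239999999999993 drag -2.0211182373350463
push [-42.4, -42.59, 1.58]
push [-42.0, -42.3, 3.28]
push [-41.6, -42.05, 3.56]
push [-41.2, -41.87, 4.24]
push [-40.8, -41.68, 5.2]
push [-40.49, -41.53, 5.8]
push [-40.28, -41.48, 6.12]
push [-40.12, -41.45, 6.84]
hold [30.92, -41.44, 6.37, -0.84]
hold [31.19, -41.42, 6.65, -1.21]
hold [31.46, -41.41, 6.63, -1.12]
-0.04012095578291241
```

Run:
```python
from h import *
Z=.0902; x=-.04012+.00012; to(x,Z,.01)
for _ in range(3): env.hold(.15); t=st(8); pr("hold",(t[0],t[1],-2.02-t[4],t[6]))
x=-.0415
for x in (-.0412,-.0424,-.0436,-.0448,-.048): to(x,Z,.008); pr("back",st(4))
print(env.sense()["eef_rot"],env.sense()["gripper_width"])
for x in (-.06,-.075,-.09,-.105,-.12,-.135): to(x,Z,.05); pr("back",st(3))
to(-.135,.17,.1); env.hold(.1)
I,K,W=wrist("w4"); pins(["tile","lifter"])
d=env.get_image("scene"); pins(["tile"],"scene")
a=cv2.resize(I[60:300,262:512],(400,384),interpolation=cv2.INTER_CUBIC); b=cv2.resize(d["image"][190:260,155:235],(400,350),interpolation=cv2.INTER_CUBIC)
b=np.vstack([b,np.zeros((34,400,3),np.uint8)]); cv2.imwrite("pics/w4c.png",np.hstack([a,b]))
```

```text
hold [31.92, -41.39, 7.22, -0.83]
hold [32.14, -41.38, 7.03, -0.98]
hold [32.36, -41.4, 6.57, -1.01]
back [32.69, -41.65, 0.89, 89.91, -5.58, 0.75, -3.35]
back [33.02, -41.98, 0.92, 90.44, -2.25, -0.08, -2.83]
back [33.36, -43.27, 0.97, 90.42, 0.08, -0.12, -2.39]
back [33.69, -44.81, 0.97, 90.19, -0.29, -0.24, -2.5]
back [34.28, -47.98, 0.96, 90.22, 0.35, 0.38, -1.82]
[3.55867514e-05 5.40825073e-01 8.41135089e-01 3.02392490e-05] 0.0155353641829626
back [34.69, -60.16, 0.78, 90.32, -0.12, 0.25, -1.78]
back [35.17, -75.03, 0.83, 90.34, 0.18, -0.69, -2.32]
back [35.64, -90.04, 0.82, 90.32, -0.05, -0.04, -3.17]
back [36.12, -105.04, 0.85, 90.33, 0.48, 0.51, -2.36]
back [36.59, -120.03, 0.81, 90.33, 0.1, 0.46, -2.14]
back [37.07, -135.01, 0.82, 90.34, -0.01, 0.13, -2.28]
tile [([0.6285, 0.18, 0.0338], 0.69)]
lifter [([0.484, 0.1135, 0.1052], 0.9), ([0.6545, 0.1559, 0.0446], 0.62)]
tile [([0.6324, 0.1759, 0.0321], 0.64), ([0.4072, -0.4216, 0.0019], 0.44)]
```

View pics/w4c.png

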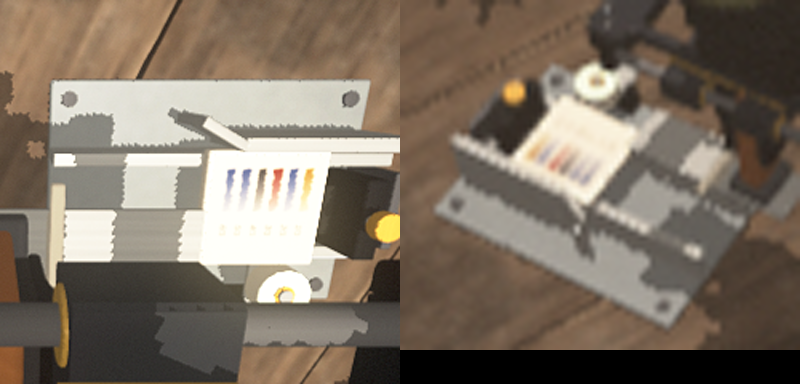

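The tile lies flat between the fence and roller, with its far edge at (328,205) against the black carriage, and the lifter is clear. I carry the lifter back to its free place on the right bench.

Run:
```python
from h import *
o=[.4244,-.2608]
to(-.135,.2,.1); env.line_to([*o,.2],v=.15,attitude=quat(-.432)); env.line_to([*o,.085],v=.1); env.hold(.1)
b=np.mean([env.sense()["wrist_force"][2] for _ in range(3)]); z=.066
while z>.0615:
    env.line_to([*o,z],v=.01); f=st(4)[6]
    if f-b>2: break
    z-=.0006
print("touch",z,f,b)
env.grip(.06); env.hold(.2); env.line_to([*o,.25],v=.12)
s=env.sense(); print(s["time"],s["wrist_force"],s["gripper_width"])
I,K,W=wrist("w5"); pins(["lifter","lifter_grip"])
t=env.get_image("top"); pins(["tile","blue_jar","pink_jar"],"top")
a=cv2.resize(I[60:260,180:420],(400,333)); c=cv2.resize(t["image"][130:260,100:260],(400,333),interpolation=cv2.INTER_CUBIC); cv2.imwrite("pics/w5c.png",np.hstack([a,c]))
```

```text
touch 0.06239999999999998 6.890826871527855 -2.795793402594967
49.5833 [ 0.47760349 -0.29652831  0.54682491] 0.059831324948190316
lifter [([0.427, -0.2646, -0.0039], 0.63)]
lifter_grip [([0.4229, -0.2644, 0.0762], 0.78)]
tile [([0.6197, 0.1756, 0.033], 0.75)]
blue_jar [([0.5052, -0.5075, 0.0023], 0.78)]
pink_jar [([0.3985, 0.3521, 0.0006], 0.5)]
```

View pics/w5c.png

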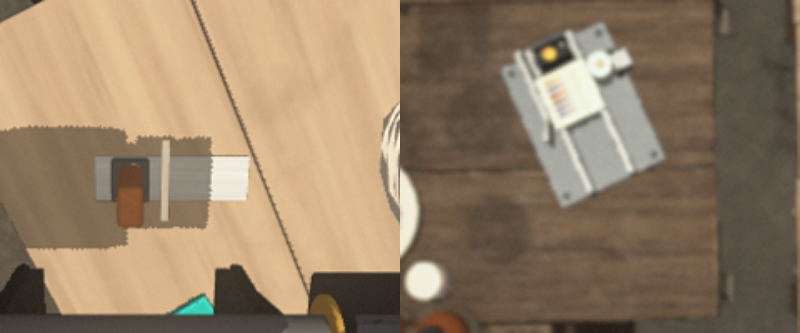

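The lifter stands upright and free on the right bench at (130,185), the tile is seated against the stop at (570,92), and the jars have not moved.

```bash
python3 -c "
from rig import env
print(env.sign_off())"
```

```text
the job is handed in; nothing more can be done
None
```

Job handed in at about 50 s: the tile is bedded flat against the depth stop (7 N push, held over half a second), the lifter stands upright on the right bench, and the jars are where they were.

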